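# Load the dry block in rack order

### The arm

A 6-joint arm with a two-finger parallel gripper is mounted at the origin on a cart in front of the work surface, level with it; the furniture and walls round the work are solid. World frame = base frame: x ahead of the robot, y to its left, z up, the work surface at z = 0. Lengths are in mm, angles in rad, forces in N, time in s.
With the tool pointing down it reaches from about 275 to 750 mm from the base axis. Payload 10.2 kg.
Tool frame: the origin (TCP) lies midway between the tips of the shut fingers; the grasp point (between the pads) lies 19 mm behind it (ctrl.grasp_offset is the distance from the TCP to the grasp point, in mm); z points along the fingers, y is the line along which they close (so a half turn about z gives the same grasp; the last joint's range is limited). The gripper opens to 85 mm and grips with 20 to 120 N. Pads are 22 mm wide; open, the fingers measure 114 mm over their backs; the gripper's body (76 mm by 85 mm) begins 54 mm behind the grasp point. The pads swing forward as they close: fully open they stand 13 mm farther back than shut.
Start: joints at [-1.445, 0.313, 1.498, -0, 1.331, -0.223], TCP at [179.417, -493.397, 231.294] pointing down, gripper open.
Joint ranges: [-2.94, 2.94], [-0.97, 2.17], [0.19, 2.56], [-1.23, 4.37], [0.02, 3.11], [-2.88, 2.88]. Speed limits (rad/s): [2.39, 2.39, 3.01, 3.14, 3.14, 3.14].

### API

Orientations are given as a unit quaternion [w, x, y, z].
In Python, from rig import ctrl, viewer, models gives the robot as it stands. The module is installed in compiled form; this text tells all that it offers.
- The arm moves only by the shell command python3 -m pendant 'ROWS' [OPENING] [FORCE]. ROWS is text: rows parted by semicolons, each of 4 numbers parted by spaces: the shift along the tool's x, y, z in m, then the turn about the tool's z in rad. In form: x y z yaw; .... A call has 1 to 10 rows; each row shifts and turns the commanded pose from where the row before left it, along the tool's axes as they then stand; what a row does not reach is not made up. A row lasts 1/8 s, in which the tool goes at most 62.5 mm and 10.7 degrees, less where a joint would pass 70% of its speed; a pose out of reach is approached as far as the arm can. A call is refused whole if a number of a shift passes 0.0625 or a number of a turn 0.188, either way. A call with a gripper value outside its range is refused whole. OPENING is the opening, from 0 (shut) to 1 (fully open), set as the call begins (- or left out, the last holds). The fingers move at their own pace and stop on an object; FORCE is the grip in N (left out, the last holds). Time passes only in rows, so rows that do not move let the fingers close. It gives the time, the measured TCP pose, the force, the opening and the grip force at its end, in the units of the state.
- ctrl.sense(): the state, without advancing time (a new reading comes with each control period).
- viewer.capture(name): name is "scene" or "side" or "wrist"; returns a dict with "color" (384x512x3 uint8, red, green, blue), "vertical_fov" (degrees; the focal length in pixels is half the picture's height over the tangent of half this angle, whatever the lens; pixels are square), "cx", "cy" (the principal point, pixels), "pose" (4x4, takes a point from camera to world coordinates). Camera axes: x right, y down, z forward; pixel columns grow to the right and rows downward; lengths in mm; the calibration is good to about 2 mm. A picture is of the moment at which its call begins. There is no depth.
- ctrl.finish_job(): hands the job in; it is judged then, once.
Trained networks look in the newest picture that a camera, given by its name, has taken for a name from the list of things; names that differ only in an ending like _2 or _b are one class to them, and where a whole thing is asked for, a point or a joint stands for the part that bears it (a point fixed in the world has none). Each returns a list of dicts, best first, with "p" (0 to 1); they miss things now and then, are a little off and sometimes report something else, mostly with a low value. They report only what shows in the picture. A call takes as long as a camera call. They do not tell look-alikes from the thing itself.
- models.boxes_of(camera, query): "at" ([x, y, z] in mm, in world coordinates, good to about 4 mm: the middle of the surface that is visible of it).
The state is a dict: "time_s": time; "joints": joint angles; "dq": joint speeds; "tau": joint torques, N m; "eef_pos": TCP position; "ee_rot": TCP orientation; "force": force on the tool from outside, world axes, zero at the start; "wrist_torque": the same for the moment, N m; "grip_width": opening from 0.0 (shut) to 1.0 (fully open); "grip_force": force on a finger pad.
Only numpy, scipy, OpenCV 4.12 (cv2) and the standard library are available. Lean on these libraries where they do the work, as an engineer would, in place of code of your own. Each camera call takes 0.05 s, during which the arm holds its last target. There are 200 camera calls.

### The job

Move the four sample tubes (pale, with a grey disc on the cap) from the front row of the storage rack into the wells of the dry-block heater, fully seated and upright, keeping their order: the red-marked end of each row is position one, so the tube nearest the rack's red end goes into the well nearest the heater's red bar, the next one beside it, and so on. Each brown stock tube behind a sample shows that sample's rack position by its cap colour; leave the stock tubes standing where they are, and do not tip any tube over.

Things in the scene. Friction and masses are not known exactly. Their poses are not given: they have to be found in the camera images.
- sample_blue: sample tube to move: translucent pale tube, flat foot with rounded edge, blue ribbed cap with a grey disc on top; loose, 0.06 kg, 115 mm tall. Origin at the middle of its foot, z up its axis. Body 28 mm wide; cap 34 mm wide, z 95 to 115 mm (grip here, from above). Starts in the storage rack's front row, right in front of the stock tube with the same cap colour.
- sample_green: sample tube to move: translucent pale tube, flat foot with rounded edge, green ribbed cap with a grey disc on top; loose, 0.06 kg, 115 mm tall. Origin at the middle of its foot, z up its axis. Body 28 mm wide; cap 34 mm wide, z 95 to 115 mm (grip here, from above). Starts in the storage rack's front row, right in front of the stock tube with the same cap colour.
- sample_yellow: sample tube to move: translucent pale tube, flat foot with rounded edge, yellow ribbed cap with a grey disc on top; loose, 0.06 kg, 115 mm tall. Origin at the middle of its foot, z up its axis. Body 28 mm wide; cap 34 mm wide, z 95 to 115 mm (grip here, from above). Starts in the storage rack's front row, right in front of the stock tube with the same cap colour.
- sample_white: sample tube to move: translucent pale tube, flat foot with rounded edge, white ribbed cap with a grey disc on top; loose, 0.06 kg, 115 mm tall. Origin at the middle of its foot, z up its axis. Body 28 mm wide; cap 34 mm wide, z 95 to 115 mm (grip here, from above). Starts in the storage rack's front row, right in front of the stock tube with the same cap colour.
- stock_blue: stock tube that stays: shape and size as the sample tubes, but dark brown body and blue cap without a disc; stands loose in the rear row of the storage rack. Origin at the middle of its foot, z up its axis.
- stock_green: stock tube that stays: shape and size as the sample tubes, but dark brown body and green cap without a disc; stands loose in the rear row of the storage rack. Origin at the middle of its foot, z up its axis.
- stock_yellow: stock tube that stays: shape and size as the sample tubes, but dark brown body and yellow cap without a disc; stands loose in the rear row of the storage rack. Origin at the middle of its foot, z up its axis.
- stock_white: stock tube that stays: shape and size as the sample tubes, but dark brown body and white cap without a disc; stands loose in the rear row of the storage rack. Origin at the middle of its foot, z up its axis.
- storage_rack: fixed grey-blue rack 132 x 256 x 74 mm, +y end plate red. Origin on the worktop under the middle of the front row; x to the rear row (away from the robot), y along the rows to the red end. 32 mm square wells at y = 82.5, 27.5, -27.5, -82.5 mm (1st to 4th from red end), front row x = 0 (samples), rear row x = 68 mm (stock). Deck 70 mm high; seated tubes have their origin at z = 12 mm.
- dry_block: fixed light grey heater 146 x 262 mm, panel on the robot side (top z 93 mm), aluminium block (top z 88 mm) with one row of 4 round wells, 33 mm wide; red bar on the case at the row's -y end. Origin on the worktop, x away from the panel, y along the row. Wells at x = 30, y = -82.5, -27.5, 27.5, 82.5 mm (1st to 4th from red end), flat floor: seated tubes have their origin at z = 40 mm.
Mind the look-alikes: they are no part of the job. Leave any pink look-alike of the sample_blue alone. Leave any pink look-alike of the sample_white alone.

How it is judged:
By the outcome, as a careful person would: the job done as asked, in the order asked, and still so for the second after the job is handed in, with the robot touching nothing.
It also fails if it takes over 106 s, if anything falls off the work surface, if the arm or the gripper's body presses on something with over 40 N, if the wrist force passes 120 N, or if a joint passes its speed limit or range.

## Working session

There is one attempt and no reset: what is moved stays moved. The work goes in short steps, Python scripts to look and compute and a shell command to move; the robot and the scene stay as the last step left them, time stands still between calls to the robot, and variables do not carry over. Pictures are saved under pics/ and viewed, at most 14 in all, crops included, and the job is handed in when it is done.

```bash
mkdir -p pics; cat > h.py <<'E'
import numpy as np, cv2
from rig import ctrl, viewer, models
def shot(n,f):
    c=viewer.capture(n); cv2.imwrite('pics/'+f,c['color'][:,:,::-1]); return c
def project(c,P):
    P=np.asarray(P,float); T=np.linalg.inv(c['pose']); q=T[:3,:3]@P+T[:3,3]
    f=192/np.tan(np.radians(c['vertical_fov'])/2); return np.array([c['cx']+f*q[0]/q[2],c['cy']+f*q[1]/q[2]])
def onplane(c,u,v,z):
    f=192/np.tan(np.radians(c['vertical_fov'])/2)
    d=c['pose'][:3,:3]@np.array([(u-c['cx'])/f,(v-c['cy'])/f,1]); o=c['pose'][:3,3]
    return o+d*(z-o[2])/d[2]
E
python3 - <<'E'
from h import *
np.set_printoptions(precision=1,suppress=True)
a=shot('scene','s1.png')
names=['sample_blue','sample_green','sample_yellow','sample_white','stock_blue','stock_green','stock_yellow','stock_white','storage_rack','dry_block']
for cam in ('scene','side'):
    if cam=='side': b=shot('side','d1.png')
    for n in names: print(cam,n,[(np.array(r['at']),round(r['p'],2)) for r in models.boxes_of(cam,n)][:3])
i=np.hstack([cv2.imread('pics/s1.png'),cv2.imread('pics/d1.png')])
s=ctrl.sense();print(s['time_s'],s['eef_pos'],s['ee_rot'],s['grip_width'])
for c in(a,b):print(c['pose'],c['vertical_fov'])
E
```

```text
scene sample_blue [(array([382.1, 128.4,  74.2]), 0.93), (array([474.8, 173.4, 103.4]), 0.55)]
scene sample_green [(array([508.7, 330.4,  96.9]), 0.62)]
scene sample_yellow [(array([484.2, 221.8,  97.3]), 0.73)]
scene sample_white [(array([392.1, 239.8,  74.3]), 0.9), (array([496.4, 279.7, 101.3]), 0.79)]
scene stock_blue [(array([540.8, 156.6, 115.8]), 0.64)]
scene stock_green [(array([577.2, 320.2, 110.7]), 0.68)]
scene stock_yellow [(array([548.6, 216.6, 114.4]), 0.88)]
scene stock_white [(array([560.2, 261.6, 111.4]), 0.89)]
scene storage_rack [(array([495. , 292.9,  64.7]), 0.92)]
scene dry_block [(array([ 497.2, -144.9,   84.4]), 0.97), (array([482.7, 222.9,  97.7]), 0.36)]
side sample_blue [(array([479.3, 173.8, 102.5]), 0.93), (array([387.1, 132.7,  75.8]), 0.66), (array([506.3, 339.1, 111.8]), 0.22)]
side sample_green [(array([508.3, 340.2, 109.9]), 0.69)]
side sample_yellow [(array([488.4, 227.2, 103.8]), 0.96)]
side sample_white [(array([496.6, 285.7, 108.3]), 0.87), (array([396. , 243.4,  71.3]), 0.85)]
side stock_blue [(array([548. , 162.2, 112.1]), 0.78), (array([566.7, 271.4, 111.4]), 0.26)]
side stock_green [(array([546.5, 161.7, 110.6]), 0.7), (array([574.9, 323.6, 112. ]), 0.61), (array([570.2, 270.4, 114.3]), 0.31)]
side stock_yellow [(array([554.7, 217.1, 108.2]), 0.92)]
side stock_white [(array([569.4, 268. , 109.9]), 0.77)]
side storage_rack [(array([493.5, 304. ,  65.2]), 0.97)]
side dry_block [(array([ 495.2, -146.1,   79.4]), 0.76)]
1.1 [ 179.4 -493.4  231.3] [-0.   1.   0.2 -0. ] 1.0005616614700317
[[ -0.8  -0.3   0.5 -56.5]
 [ -0.6   0.4  -0.7 747.8]
 [ -0.   -0.8  -0.5 621.6]
 [  0.    0.    0.    1. ]] 51.856651855898626
[[ -1.   -0.1   0.2 275.5]
 [ -0.3   0.5  -0.8 807.8]
 [  0.   -0.9  -0.5 519.1]
 [  0.    0.    0.    1. ]] 56.461683607264014
```

View pics/s1.png

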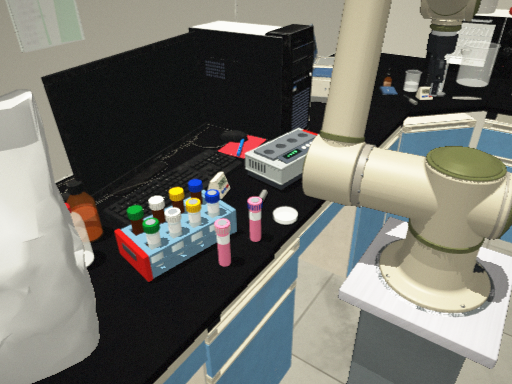

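View pics/d1.png

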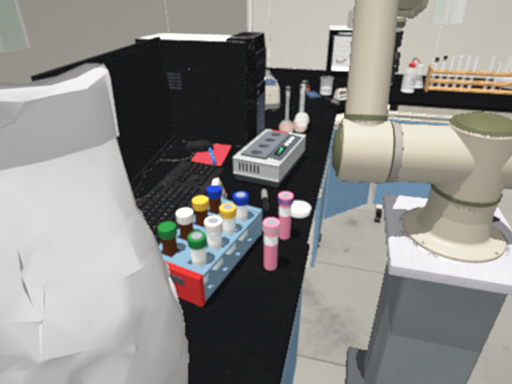

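The tubes from the rack's red end run green, white, yellow, blue: (152,228), (174,215), (193,207), (212,198) in the scene view. The two pink look-alikes stand in front of the rack, and the heater's red bar isn't visible yet. Next I'll work out the approach to the heater.

```bash
cat >> h.py <<'E'
from scipy.spatial.transform import Rotation as R
def go(x,y,z,psi=None,step=58):
    s=ctrl.sense(); q=s['ee_rot']; M=R.from_quat([q[1],q[2],q[3],q[0]]).as_matrix()
    cur=np.arctan2(M[1,0],M[0,0]); d=np.array([x,y,z])-s['eef_pos']; t=M.T@d
    turn=0 if psi is None else (cur-psi+np.pi)%(2*np.pi)-np.pi
    n=int(max(1,np.ceil(np.linalg.norm(d)/step),np.ceil(abs(turn)/.18)))
    print('t%.1f cur'%s['time_s'],np.round(s['eef_pos'],1),'psi %.3f'%cur,'j6 %.2f'%s['joints'][5],'| shift m',np.round(t/1000,4),'turn %.3f'%turn,'n',n,'per row',np.round(t/1000/n,4),'(after-turn frame differs)' if abs(turn)>.02 else '')
E
python3 - <<'E'
from h import *
s=ctrl.sense();print(s['ee_rot'],s['joints'])
go(400,-200,330); go(400,-200,330,1.39);go(400,-200,330,-1.75)
shot('wrist','w0.png')
E
```

```text
[-2.09404615e-05  9.84828248e-01  1.73531900e-01 -1.51045595e-05] [-1.44538921e+00  3.12924282e-01  1.49770559e+00 -3.31737124e-05
  1.33100313e+00 -2.23414718e-01]
t1.1 cur [ 179.4 -493.4  231.3] psi 0.349 j6 -0.22 | shift m [ 0.3076 -0.2003 -0.0987] turn 0.000 n 7 per row [ 0.0439 -0.0286 -0.0141] 
t1.1 cur [ 179.4 -493.4  231.3] psi 0.349 j6 -0.22 | shift m [ 0.3076 -0.2003 -0.0987] turn -1.041 n 7 per row [ 0.0439 -0.0286 -0.0141] (after-turn frame differs)
t1.1 cur [ 179.4 -493.4  231.3] psi 0.349 j6 -0.22 | shift m [ 0.3076 -0.2003 -0.0987] turn 2.099 n 12 per row [ 0.0256 -0.0167 -0.0082] (after-turn frame differs)
```

View pics/w0.png

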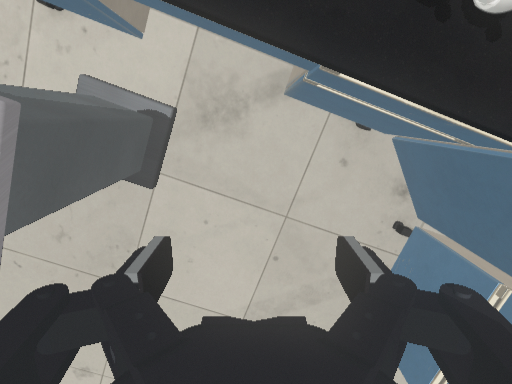

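The wrist view's top is tool +x, and it shows the cart and the bench edge. I'll move toward the heater, lifting as I go.

```bash
python3 -m pendant '0.02 -0.013 -0.03 0;0.044 -0.0286 -0.025 0;0.044 -0.0286 -0.025 0;0.044 -0.0286 -0.02 0;0.044 -0.0286 0 0;0.044 -0.0286 0 0;0.044 -0.0286 0 0;0.02 -0.014 0 0;0 0 0 0'; python3 - <<'E'
from h import *
go(490,-230,330); go(490,-230,330,1.39)
E
```

```text
time_s: 2.28
eef_pos: [397.7, -201.9, 331.4]
ee_rot: [0.0, 0.985, 0.175, 0.0]
force: [0.6, -0.4, -0.3]
grip_width: 1.003
grip_force: 0.0
t2.3 cur [ 397.7 -201.9  331.4] psi 0.351 j6 0.49 | shift m [0.0769 0.0582 0.0014] turn 0.000 n 2 per row [0.0385 0.0291 0.0007] 
t2.3 cur [ 397.7 -201.9  331.4] psi 0.351 j6 0.49 | shift m [0.0769 0.0582 0.0014] turn -1.039 n 6 per row [0.0128 0.0097 0.0002] (after-turn frame differs)
```

```bash
python3 -m pendant '0.0385 0.029 0 0;0.0385 0.029 0 0;0 0 0 -0.173;0 0 0 -0.173;0 0 0 -0.173;0 0 0 -0.173;0 0 0 -0.173;0 0 0 -0.173;0 0 0 0' 0.65; python3 - <<'E'
from h import *
go(490,-230,330,1.39)
c=shot('wrist','w1.png');print(c['pose'].round(2),c['vertical_fov'])
print([(np.round(r['at']),r['p']) for r in models.boxes_of('wrist','dry_block')])
E
```

```text
time_s: 3.4
eef_pos: [488.9, -232.1, 331.2]
ee_rot: [-0.0, 0.77, 0.638, -0.0]
force: [-0.7, 1.1, 0.0]
grip_width: 0.647
grip_force: 0.0
t3.4 cur [ 488.9 -232.1  331.2] psi 1.384 j6 -0.47 | shift m [0.0023 0.0007 0.0012] turn -0.006 n 1 per row [0.0023 0.0007 0.0012] 
[[ 9.8000e-01 -1.8000e-01 -5.0000e-02  5.0108e+02]
 [-1.9000e-01 -9.5000e-01 -2.6000e-01 -1.6370e+02]
 [-0.0000e+00  2.7000e-01 -9.6000e-01  4.7269e+02]
 [ 0.0000e+00  0.0000e+00  0.0000e+00  1.0000e+00]] 69.94819244582884
[(array([ 504., -220.,   86.]), 0.91)]
```

View pics/w1.png

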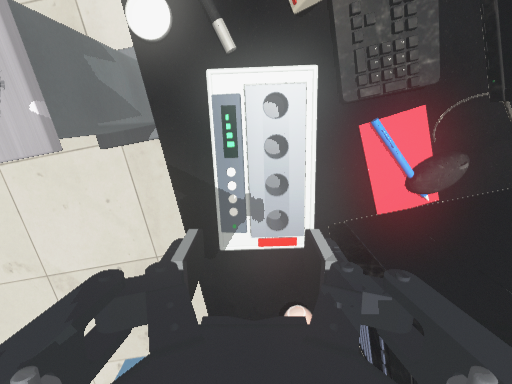

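The heater is fully in view: wells at about (275,105), (277,146), (277,183), (277,220), and the red bar at (277,241) beside well one. Next I'll fit the well rims.

```bash
cat >> h.py <<'E'
def fit(P,T):
    # 2D rigid fit: world = R(yaw) T + o
    P=np.array(P);T=np.array(T);a=P-P.mean(0);b=T-T.mean(0)
    yaw=np.arctan2((b[:,0]*a[:,1]-b[:,1]*a[:,0]).sum(),(b*a).sum())
    c,s=np.cos(yaw),np.sin(yaw);M=np.array([[c,-s],[s,c]]);o=P.mean(0)-M@T.mean(0)
    return yaw,o,(T@M.T+o),np.linalg.norm(P-(T@M.T+o),axis=1)
E
python3 - <<'E'
from h import *
c=shot('wrist','w2.png'); g=cv2.cvtColor(c['color'],cv2.COLOR_RGB2GRAY)
k=6;x0,y0=245,80
crop=cv2.resize(g[y0:245,x0:310],None,fx=k,fy=k,interpolation=cv2.INTER_CUBIC)
H=cv2.HoughCircles(cv2.medianBlur(crop,7),cv2.HOUGH_GRADIENT,1.5,150,param1=80,param2=20,minRadius=50,maxRadius=95)
vis=cv2.cvtColor(crop,cv2.COLOR_GRAY2BGR)
if H is not None:
  for u,v,r in H[0]:
    U,V=(u+.5)/k-.5+x0,(v+.5)/k-.5+y0
    print(np.round([U,V,r/k],1),onplane(c,U,V,88).round(1)); cv2.circle(vis,(int(u),int(v)),int(r),(0,0,255),2)
cv2.imwrite('pics/w2c.png',cv2.resize(vis,None,fx=.6,fy=.6))
E
```

```text
[275.5 146.5  12.3] [ 523.4 -209.2   88. ]
[276.2 184.2  11.6] [ 515.4 -262.7   88. ]
[274.7 105.5  13.1] [ 531.5 -155.5   88. ]
[276.7 219.   11.5] [ 507.3 -315.6   88. ]
[254.2 207.7   9.6] [ 477.5 -291.8   88. ]
```

View pics/w2c.png

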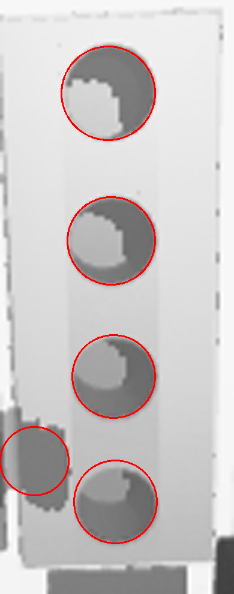

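The fitted rims match the picture well. On to the rack for the same kind of look.

```bash
python3 - <<'E'
from h import *
P=[(507.3,-315.6),(515.4,-262.7),(523.4,-209.2),(531.5,-155.5)];T=[(30,-82.5),(30,-27.5),(30,27.5),(30,82.5)]
print(fit(P,T)); go(465,255,370,1.39)
E
```

```text
(np.float64(-0.14986083887599538), array([ 489.73624407, -231.27098402]), array([[ 507.08270607, -317.32532881],
       [ 515.29423536, -262.94177627],
       [ 523.50576464, -208.55822373],
       [ 531.71729393, -154.17467119]]), array([1.73895835, 0.26389756, 0.65043289, 1.34302387]))
t3.5 cur [ 489.2 -231.6  331.2] psi 1.383 j6 -0.47 | shift m [ 0.4735 -0.1145 -0.0387] turn -0.007 n 9 per row [ 0.0526 -0.0127 -0.0043]
```

```bash
python3 -m pendant '0.03 -0.008 -0.0195 0;0.0555 -0.0133 -0.0195 0;0.0555 -0.0133 0 0;0.0555 -0.0133 0 0;0.0555 -0.0133 0 0;0.0555 -0.0133 0 0;0.0555 -0.0133 0 0;0.0555 -0.0133 0 0;0.0555 -0.0133 0 0;0 0 0 0'; python3 - <<'E'
from h import *
c=shot('wrist','w3.png'); go(465,255,370,1.384); print(c['pose'][:3,3])
g=cv2.cvtColor(c['color'],cv2.COLOR_RGB2GRAY);k=4
big=cv2.resize(g,None,fx=k,fy=k,interpolation=cv2.INTER_CUBIC)
H=cv2.HoughCircles(cv2.medianBlur(big,7),cv2.HOUGH_GRADIENT,1.5,100,param1=80,param2=28,minRadius=32,maxRadius=75)
for u,v,r in H[0][:30]:
    U,V=(u+.5)/k-.5,(v+.5)/k-.5; p=onplane(c,U,V,127)
    if 400<p[0]<620 and 120<p[1]<380: print(np.round([U,V,r/k],1),p.round(1))
E
```

```text
time_s: 4.8
eef_pos: [462.9, 258.6, 369.8]
ee_rot: [-0.0, 0.768, 0.64, -0.0]
force: [0.1, -0.5, -0.1]
grip_width: 0.65
grip_force: 0.0
t4.8 cur [463.4 256.9 369.9] psi 1.388 j6 0.47 | shift m [-0.0015  0.0019 -0.0001] turn 0.004 n 1 per row [-0.0015  0.0019 -0.0001] 
[474.82401957 327.06067782 511.33431299]
[278.1 221.1  12.3] [483.  171.4 127. ]
[333.9 111.2  11.8] [581.7 313.6 127. ]
[329.8 151.3  12.2] [570.5 261.1 127. ]
[214.7 188.4  10.8] [400.8 238.  127. ]
[284.4 108.6  12.1] [516.9 329.  127. ]
[280.7 189.2  12.3] [494.6 219.5 127. ]
[326.4 189.2  11.1] [559.7 207.5 127. ]
[281.8 150.2  12.4] [504.9 274.8 127. ]
[321.9 222.9  11.9] [547.3 156.5 127. ]
```

View pics/w3.png

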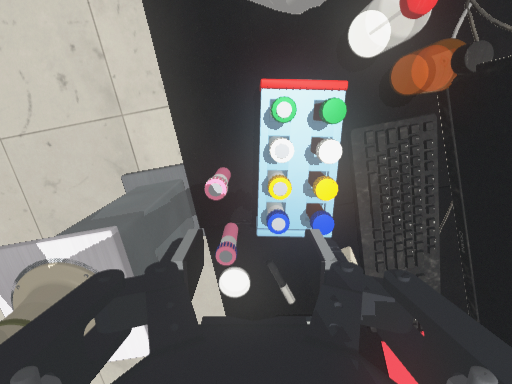

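The wrist view shows all eight caps, with the samples carrying grey discs: green (284,109), white (282,150), yellow (281,189), blue (278,221). The red end is at the top, and the pink tubes at (218,184) and (228,245) are clear of the row.

```bash
python3 - <<'E'
from h import *
P=[(516.9,329),(504.9,274.8),(494.6,219.5),(483,171.4),(581.7,313.6),(570.5,261.1),(559.7,207.5),(547.3,156.5)]
T=[(x,y) for x in(0,68) for y in(82.5,27.5,-27.5,-82.5)]
r=fit(P,T);print(r[0],r[2].round(1),r[3].round(1)); p=r[2][0]
go(p[0],p[1],200,r[0]+np.pi/2)
E
```

```text
-0.21162438804765119 [[516.4 329.5]
 [504.9 275.7]
 [493.3 221.9]
 [481.8 168.2]
 [582.9 315.2]
 [571.3 261.4]
 [559.8 207.6]
 [548.2 153.9]] [0.7 0.9 2.8 3.5 2.  0.9 0.2 2.8]
t4.8 cur [463.4 256.9 369.9] psi 1.388 j6 0.47 | shift m [0.0811 0.039  0.1699] turn 0.028 n 4 per row [0.0203 0.0097 0.0425] (after-turn frame differs)
```

```bash
python3 -m pendant '0.0203 0.0097 0.02 0;0.0203 0.0097 0.045 0;0.0203 0.0097 0.045 0;0.0203 0.0097 0.045 0;0 0 0.015 0;0 0 0 0;0 0 0 0'; python3 - <<'E'
from h import *
c=shot('wrist','w4.png'); go(516.4,329.5,200); print(project(c,(516.4,329.5,127)),c['pose'][:3,3])
E
```

```text
time_s: 5.72
eef_pos: [517.3, 328.0, 202.7]
ee_rot: [0.001, 0.769, 0.639, 0.002]
force: [-0.9, -0.9, -0.4]
grip_width: 0.648
grip_force: 0.0
t5.8 cur [517.3 328.2 202.6] psi 1.386 j6 0.56 | shift m [ 0.0011 -0.0011  0.0026] turn 0.000 n 1 per row [ 0.0011 -0.0011  0.0026] 
[252.94476329 201.51396848] [528.87518296 396.28940562 344.28656206]
```

View pics/w4.png

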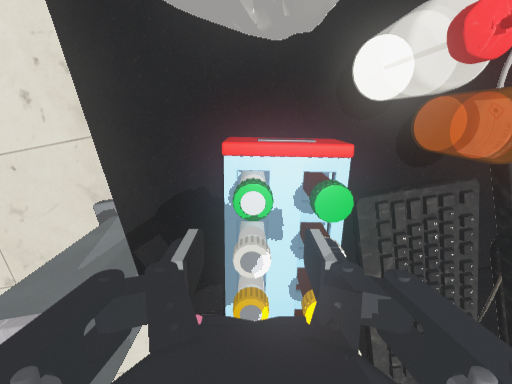

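The green cap sits at (253,202), as predicted, and is centred between the fingers. I'll descend and grip it.

```bash
python3 -m pendant '0.001 -0.001 0.02 0;0 0 0.03 0;0 0 0.03 0;0 0 0.02 0;0 0 0.0045 0;0 0 0 0' && python3 -m pendant '0 0 0 0;0 0 0 0;0 0 0 0;0 0 0 0;0 0 0 0;0 0 0 0' 0 40; python3 - <<'E'
from h import *
go(516.4,329.5,98)
E
```

```text
time_s: 6.52
eef_pos: [516.4, 329.8, 97.1]
ee_rot: [0.0, 0.769, 0.639, 0.001]
force: [0.5, 0.4, 0.7]
grip_width: 0.653
grip_force: 0.0
time_s: 7.28
eef_pos: [516.3, 330.1, 97.0]
ee_rot: [0.0, 0.769, 0.639, 0.001]
force: [-0.1, 0.2, 7.1]
grip_width: 0.383
grip_force: 39.3
t7.3 cur [516.3 330.1  97. ] psi 1.387 j6 0.56 | shift m [-0.0006  0.0002 -0.001 ] turn 0.000 n 1 per row [-0.0006  0.0002 -0.001 ]
```

```bash
python3 -m pendant '0 0 -0.015 0;0 0 -0.03 0;0 0 -0.03 0;0 0 -0.03 0;0 0 -0.03 0;0 0 -0.015 0;0 0 0 0;0 0 0 0'; python3 - <<'E'
from h import *
go(507.1,-317.3,247); c=shot('wrist','w5.png'); s=ctrl.sense()['eef_pos']
print(project(c,s+[0,0,29]))
g=cv2.resize(cv2.cvtColor(c['color'],cv2.COLOR_RGB2GRAY)[150:300,180:330],None,fx=4,fy=4,interpolation=cv2.INTER_CUBIC)
cv2.imwrite('pics/w5c.png',cv2.resize(c['color'][130:310,160:350,::-1],None,fx=3,fy=3))
E
```

```text
time_s: 8.28
eef_pos: [515.5, 329.6, 244.5]
ee_rot: [-0.0, 0.769, 0.639, -0.001]
force: [-0.2, 0.4, -0.2]
grip_width: 0.386
grip_force: 39.7
t8.3 cur [515.5 329.6 244.5] psi 1.387 j6 0.56 | shift m [-0.6375  0.1101 -0.002 ] turn 0.000 n 12 per row [-0.0531  0.0092 -0.0002] 
[255.35740686 271.74367356]
```

View pics/w5c.png

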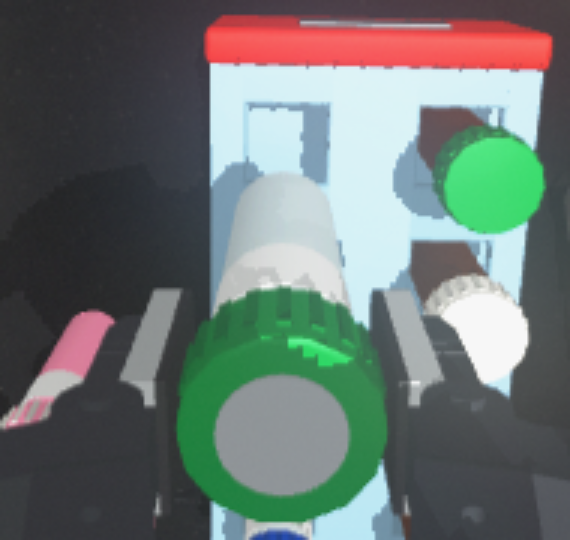

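Green is held straight, with the disc centred at about (254,275). Now carrying it to well one.

```bash
python3 -m pendant '-0.02 0.0035 0 0;-0.045 0.0078 0 0;-0.053 0.0092 0 0;-0.053 0.0092 0 0;-0.053 0.0092 0 0;-0.053 0.0092 0 0;-0.053 0.0092 0 0;-0.053 0.0092 0 0;-0.053 0.0092 0 0;-0.053 0.0092 0 0' && python3 -m pendant '-0.053 0.0092 0 0;-0.053 0.0092 0 0;-0.03 0.0052 0 0;-0.0125 0.0023 0 0;0 0 0 0;0 0 0 0'; python3 - <<'E'
from h import *
go(507.1,-317.3,203)
c=shot('wrist','w6.png')
for y in (-82.5,-27.5,27.5,82.5):
    p=np.array([489.74,-231.27])+R.from_euler('z',-.15).as_matrix()[:2,:2]@[30,y]; print(project(c,(*p,88)))
E
```

```text
time_s: 9.57
eef_pos: [509.3, -168.1, 245.0]
ee_rot: [-0.001, 0.769, 0.639, -0.0]
force: [0.4, -0.5, -0.2]
grip_width: 0.386
grip_force: 39.8
time_s: 10.32
eef_pos: [508.4, -316.0, 245.8]
ee_rot: [-0.0, 0.769, 0.64, 0.0]
force: [0.4, -1.0, -0.8]
grip_width: 0.384
grip_force: 39.8
t10.3 cur [ 508.4 -316.   245.8] psi 1.388 j6 -0.57 | shift m [-0.0016 -0.0011  0.0428] turn 0.000 n 1 per row [-0.0016 -0.0011  0.0428] 
[253.41660384 181.8363885 ]
[251.65761387 131.62880909]
[249.71145137  76.07868665]
[247.54656222  14.2853591 ]
```

View pics/w6.png

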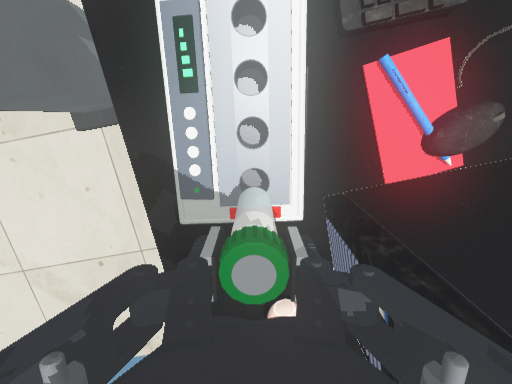

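Wells two to four show at about (252,132), (250,77), (248,16), within a pixel of my model. I'll refine with a quick rim fit here before inserting.

```bash
cat >> h.py <<'E'
def wells(c,x0=215,x1=290,y0=0,y1=165,k=6):
    g=cv2.cvtColor(c['color'],cv2.COLOR_RGB2GRAY)
    crop=cv2.resize(g[y0:y1,x0:x1],None,fx=k,fy=k,interpolation=cv2.INTER_CUBIC)
    H=cv2.HoughCircles(cv2.medianBlur(crop,7),cv2.HOUGH_GRADIENT,1.5,150,param1=80,param2=20,minRadius=75,maxRadius=130)
    for u,v,r in H[0]:
        U,V=(u+.5)/k-.5+x0,(v+.5)/k-.5+y0; print(np.round([U,V,r/k],1),onplane(c,U,V,88).round(1))
E
python3 - <<'E'
from h import *
c=shot('wrist','w7.png'); wells(c)
E
```

```text
[244.5  15.7  21.5] [ 528.6 -154.8   88. ]
[248.7  77.2  18.5] [ 522.4 -209.5   88. ]
[252.2 131.7  15.8] [ 515.9 -263.2   88. ]
[243.2  42.2  17.9] [ 523.  -177.1   88. ]
```

The model agrees within 1 mm, and the tube is already over well one, so I'm inserting.

```bash
python3 -m pendant '0 0 0.025 0;0 0 0.03 0;0 0 0.015 0;0 0 0.007 0;0 0 0.007 0;0 0 0.007 0;0 0 0 0'
```

```text
time_s: 11.3
eef_pos: [508.1, -317.2, 154.5]
ee_rot: [-0.0, 0.769, 0.639, -0.0]
force: [-0.3, 0.3, 0.1]
grip_width: 0.381
grip_force: 39.8
```

```bash
python3 -m pendant '0 0 0.01 0;0 0 0.01 0;0 0 0.005 0;0 0 0.003 0;0 0 0 0;0 0 0 0'
```

```text
time_s: 12.05
eef_pos: [508.3, -317.4, 127.1]
ee_rot: [0.0, 0.769, 0.639, 0.0]
force: [0.2, -0.1, 0.0]
grip_width: 0.382
grip_force: 39.8
```

```bash
python3 -m pendant '0 0 0.001 0;0 0 0.001 0;0 0 0.0005 0;0 0 0 0' && python3 -m pendant '0 0 0 0;0 0 0 0;0 0 0 0;0 0 0 0' 0.65 && python3 -m pendant '0 0 -0.02 0;0 0 -0.04 0;0 0 -0.04 0;0 0 -0.02 0;0 0 0 0;0 0 0 0'; python3 - <<'E'
from h import *
c=shot('wrist','w8.png');go(504.9,275.7,247)
E
```

```text
time_s: 12.55
eef_pos: [508.3, -317.5, 125.1]
ee_rot: [0.001, 0.769, 0.639, -0.0]
force: [-1.3, 0.5, 4.6]
grip_width: 0.384
grip_force: 40.3
time_s: 13.05
eef_pos: [508.2, -317.2, 124.2]
ee_rot: [-0.0, 0.769, 0.639, 0.0]
force: [-0.6, -0.8, 0.4]
grip_width: 0.648
grip_force: 0.0
time_s: 13.8
eef_pos: [507.9, -317.0, 242.9]
ee_rot: [-0.001, 0.769, 0.639, -0.0]
force: [0.1, 0.3, -0.4]
grip_width: 0.65
grip_force: 0.0
t13.8 cur [ 507.9 -316.9  242.8] psi 1.387 j6 -0.57 | shift m [ 0.5821 -0.1114 -0.0032] turn 0.000 n 11 per row [ 0.0529 -0.0101 -0.0003]
```

View pics/w8.png

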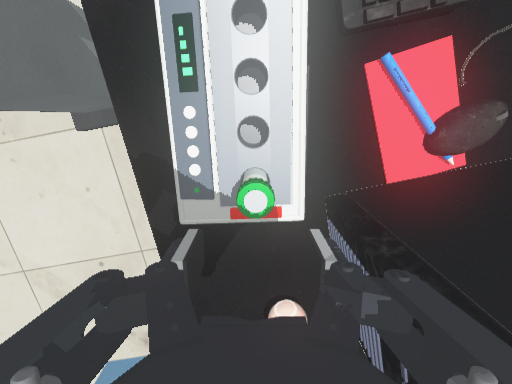

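Green is upright and seated in well one, with its cap at (256,200). White is next.

```bash
python3 -m pendant '0.02 -0.004 0 0;0.045 -0.0086 0 0;0.055 -0.0105 0 0;0.055 -0.0105 0 0;0.055 -0.0105 0 0;0.055 -0.0105 0 0;0.055 -0.0105 0 0;0.055 -0.0105 0 0;0.055 -0.0105 0 0;0.055 -0.0105 0 0' && python3 -m pendant '0.0475 -0.009 0 0;0.03 -0.0057 0 0;0 0 0 0;0 0 0 0'; python3 - <<'E'
from h import *
go(504.9,275.7,98)
E
```

```text
time_s: 15.1
eef_pos: [504.2, 199.6, 244.0]
ee_rot: [-0.0, 0.769, 0.639, -0.0]
force: [0.6, -0.5, 0.3]
grip_width: 0.649
grip_force: 0.0
time_s: 15.6
eef_pos: [504.7, 275.6, 244.1]
ee_rot: [-0.0, 0.769, 0.639, -0.0]
force: [0.9, -0.9, 0.5]
grip_width: 0.654
grip_force: 0.0
t15.6 cur [504.7 275.6 244.1] psi 1.387 j6 0.48 | shift m [0.0002 0.0002 0.1461] turn 0.000 n 3 per row [0.0001 0.0001 0.0487]
```

```bash
python3 -m pendant '0 0 0.02 0;0 0 0.04 0;0 0 0.04 0;0 0 0.03 0;0 0 0.016 0;0 0 0 0' && python3 -m pendant '0 0 0 0;0 0 0 0;0 0 0 0;0 0 0 0;0 0 0 0;0 0 0 0' 0 40 && python3 -m pendant '0 0 -0.015 0;0 0 -0.03 0;0 0 -0.03 0;0 0 -0.03 0;0 0 -0.03 0;0 0 -0.013 0;0 0 0 0;0 0 0 0'; cat >> h.py <<'E'
def held(c):
    s=ctrl.sense()['eef_pos']; a=project(c,s+[0,0,29])
    g=cv2.cvtColor(c['color'],cv2.COLOR_RGB2GRAY)[220:310,205:305];k=5
    H=cv2.HoughCircles(cv2.medianBlur(cv2.resize(g,None,fx=k,fy=k,interpolation=cv2.INTER_CUBIC),7),cv2.HOUGH_GRADIENT,1.5,300,param1=60,param2=20,minRadius=85,maxRadius=140)
    for u,v,r in H[0][:2]:
        U,V=(u+.5)/k-.5+205,(v+.5)/k-.5+220; print('disc',np.round([U,V,r/k],1),'pred',a.round(1),'off',(onplane(c,U,V,s[2]+29)-s).round(1))
E
python3 - <<'E'
from h import *
c=shot('wrist','w9.png'); held(c); go(515.6,-262.4,245)
E
```

```text
time_s: 16.35
eef_pos: [505.2, 275.2, 98.0]
ee_rot: [-0.0, 0.769, 0.639, -0.001]
force: [0.3, -0.1, 0.1]
grip_width: 0.652
grip_force: 0.0
time_s: 17.1
eef_pos: [506.0, 276.1, 99.7]
ee_rot: [0.001, 0.769, 0.639, 0.001]
force: [-0.8, -0.3, 6.6]
grip_width: 0.388
grip_force: 39.6
time_s: 18.1
eef_pos: [504.9, 275.7, 245.0]
ee_rot: [-0.0, 0.769, 0.639, -0.001]
force: [0.6, 0.0, -0.6]
grip_width: 0.382
grip_force: 39.8
disc [256.6 271.   19. ] pred [255.4 271.7] off [ 0.6  0.2 29. ]
disc [292.4 222.8  17.8] pred [255.4 271.7] off [20.4 20.9 29. ]
t18.1 cur [504.9 275.7 245. ] psi 1.387 j6 0.48 | shift m [-5.27e-01  1.09e-01  4.00e-04] turn 0.000 n 10 per row [-0.0527  0.0109  0.    ]
```

```bash
python3 -m pendant '-0.02 0.0041 0 0;-0.045 0.0093 0 0;-0.055 0.0114 0 0;-0.055 0.0114 0 0;-0.055 0.0114 0 0;-0.055 0.0114 0 0;-0.055 0.0114 0 0;-0.055 0.0114 0 0;-0.055 0.0114 0 0;-0.047 0.0097 0 0' && python3 -m pendant '-0.03 0.006 0 0;0 0 0 0;0 0 0 0'; python3 - <<'E'
from h import *
c=shot('wrist','w10.png'); held(c); wells(c); go(515.4,-263,245)
E
```

```text
time_s: 19.4
eef_pos: [514.4, -234.5, 245.9]
ee_rot: [-0.0, 0.77, 0.639, -0.0]
force: [0.6, 0.5, -0.7]
grip_width: 0.384
grip_force: 39.8
time_s: 19.77
eef_pos: [515.5, -261.9, 246.0]
ee_rot: [-0.0, 0.769, 0.639, -0.0]
force: [0.6, 0.6, -1.2]
grip_width: 0.382
grip_force: 39.9
disc [253.4 268.   23.2] pred [255.7 271.2] off [-0.8  1.8 29. ]
[253.2 131.7  16.1] [ 524.  -209.2   88. ]
[249.5  76.7  18.7] [ 530.3 -154.9   88. ]
[230.2 142.2  14.7] [ 497.6 -215.5   88. ]
t19.8 cur [ 515.7 -261.5  246.2] psi 1.387 j6 -0.49 | shift m [-0.0015 -0.      0.0012] turn 0.000 n 1 per row [-0.0015 -0.      0.0012]
```

View pics/w10.png

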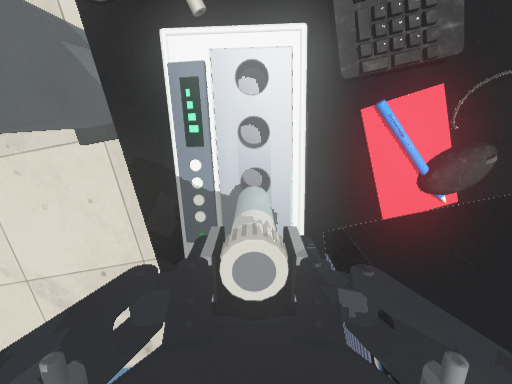

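White is held straight with its disc at (254,271), in line with well two. Inserting, with a 1.5 mm trim.

```bash
python3 -m pendant '-0.0015 0 0.025 0;0 0 0.03 0;0 0 0.015 0;0 0 0.007 0;0 0 0.007 0;0 0 0.007 0;0 0 0 0' && python3 -m pendant '0 0 0.01 0;0 0 0.01 0;0 0 0.005 0;0 0 0.001 0;0 0 0 0;0 0 0 0'
```

```text
time_s: 20.7
eef_pos: [515.6, -263.7, 155.0]
ee_rot: [-0.0, 0.769, 0.639, -0.0]
force: [-0.0, 0.6, -0.2]
grip_width: 0.385
grip_force: 39.9
time_s: 21.45
eef_pos: [515.8, -263.8, 129.6]
ee_rot: [0.0, 0.769, 0.639, 0.0]
force: [0.8, 0.1, -0.5]
grip_width: 0.386
grip_force: 39.9
```

```bash
python3 -m pendant '0 0 0.001 0;0 0 0.001 0;0 0 0.0015 0;0 0 0 0' && python3 -m pendant '0 0 0 0;0 0 0 0;0 0 0 0;0 0 0 0' 0.65 && python3 -m pendant '0 0 -0.02 0;0 0 -0.04 0;0 0 -0.04 0;0 0 -0.0185 0;0 0 0 0;0 0 0 0'; python3 - <<'E'
from h import *
go(493.5,221.5,245)
E
```

```text
time_s: 21.95
eef_pos: [516.0, -264.2, 127.6]
ee_rot: [0.001, 0.769, 0.639, -0.0]
force: [-3.5, 1.3, 12.3]
grip_width: 0.386
grip_force: 41.0
time_s: 22.45
eef_pos: [515.7, -263.7, 125.6]
ee_rot: [-0.0, 0.769, 0.639, -0.0]
force: [-1.1, -0.1, 0.2]
grip_width: 0.653
grip_force: 0.0
time_s: 23.2
eef_pos: [515.4, -263.5, 243.0]
ee_rot: [-0.001, 0.769, 0.639, -0.0]
force: [-0.1, 0.6, -0.1]
grip_width: 0.648
grip_force: 0.0
t23.2 cur [ 515.4 -263.5  243. ] psi 1.387 j6 -0.49 | shift m [ 0.4728 -0.1102 -0.0013] turn 0.000 n 9 per row [ 0.0525 -0.0122 -0.0001]
```

```bash
python3 -m pendant '0.02 -0.0047 0 0;0.045 -0.0105 0 0;0.055 -0.0128 0 0;0.055 -0.0128 0 0;0.055 -0.0128 0 0;0.055 -0.0128 0 0;0.055 -0.0128 0 0;0.055 -0.0128 0 0;0.048 -0.0112 0 0;0.0298 -0.007 0 0' && python3 -m pendant '0 0 0 0;0 0 0 0'; python3 - <<'E'
from h import *
go(493.5,221.5,98)
E
```

```text
time_s: 24.45
eef_pos: [492.2, 224.2, 243.7]
ee_rot: [-0.0, 0.768, 0.64, -0.0]
force: [1.0, -0.8, 0.3]
grip_width: 0.651
grip_force: 0.0
time_s: 24.7
eef_pos: [493.3, 221.1, 243.9]
ee_rot: [-0.0, 0.769, 0.639, -0.0]
force: [0.2, -0.2, -0.4]
grip_width: 0.652
grip_force: 0.0
t24.7 cur [493.3 221.1 243.9] psi 1.387 j6 0.39 | shift m [0.0005 0.0002 0.1459] turn 0.000 n 3 per row [0.0002 0.0001 0.0486]
```

```bash
python3 -m pendant '0 0 0.02 0;0 0 0.04 0;0 0 0.04 0;0 0 0.03 0;0 0 0.016 0;0 0 0 0' && python3 -m pendant '0 0 0 0;0 0 0 0;0 0 0 0;0 0 0 0;0 0 0 0;0 0 0 0' 0 40 && python3 -m pendant '0 0 -0.015 0;0 0 -0.03 0;0 0 -0.03 0;0 0 -0.03 0;0 0 -0.03 0;0 0 -0.013 0;0 0 0 0;0 0 0 0'; python3 - <<'E'
from h import *
c=shot('wrist','w11.png'); held(c); go(523.4,-209,245)
E
```

```text
time_s: 25.45
eef_pos: [493.7, 220.7, 98.0]
ee_rot: [-0.0, 0.769, 0.639, -0.001]
force: [-0.5, -0.3, 1.0]
grip_width: 0.649
grip_force: 0.0
time_s: 26.2
eef_pos: [494.6, 221.5, 99.6]
ee_rot: [0.001, 0.769, 0.639, 0.001]
force: [0.4, -0.2, 7.0]
grip_width: 0.383
grip_force: 39.6
time_s: 27.2
eef_pos: [493.4, 221.2, 245.1]
ee_rot: [-0.001, 0.769, 0.639, -0.001]
force: [-0.6, -0.0, -1.2]
grip_width: 0.383
grip_force: 39.8
disc [246.4 269.   27.5] pred [255.4 271.7] off [-3.8  2.2 29. ]
disc [299.  238.6  17.8] pred [255.4 271.7] off [22.2 12.8 29. ]
t27.2 cur [493.4 221.2 245.1] psi 1.387 j6 0.39 | shift m [-4.174e-01  1.082e-01  2.000e-04] turn 0.000 n 8 per row [-0.0522  0.0135  0.    ]
```

View pics/w11.png

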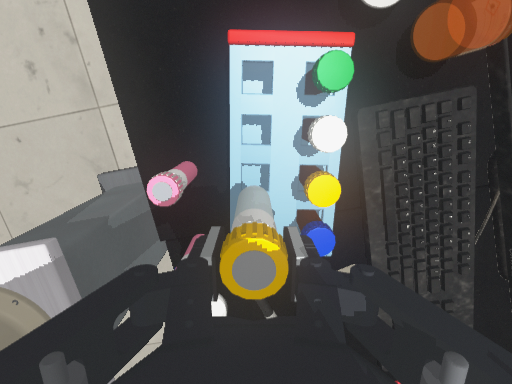

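Yellow is held straight, with its disc at (254,270), and the stock tubes are untouched. Going to well three.

```bash
python3 -m pendant '-0.02 0.0052 0 0;-0.045 0.0117 0 0;-0.055 0.0143 0 0;-0.055 0.0143 0 0;-0.055 0.0143 0 0;-0.055 0.0143 0 0;-0.055 0.0143 0 0;-0.045 0.0117 0 0;-0.0324 0.0081 0 0;0 0 0 0' && python3 -m pendant '0 0 0 0;0 0 0 0'; python3 - <<'E'
from h import *
c=shot('wrist','w12.png'); wells(c,y0=50); go(523.4,-209,245)
E
```

```text
time_s: 28.5
eef_pos: [523.4, -210.6, 244.9]
ee_rot: [-0.001, 0.77, 0.638, -0.0]
force: [1.0, 0.5, -1.4]
grip_width: 0.383
grip_force: 39.9
time_s: 28.75
eef_pos: [523.9, -207.8, 246.2]
ee_rot: [-0.0, 0.769, 0.64, 0.0]
force: [0.2, 0.9, -1.2]
grip_width: 0.385
grip_force: 39.9
[253.2 131.5  16.1] [ 532.4 -155.    88. ]
t28.8 cur [ 523.9 -207.9  246.3] psi 1.388 j6 -0.40 | shift m [-0.0012 -0.0003  0.0013] turn 0.000 n 1 per row [-0.0012 -0.0003  0.0013]
```

```bash
python3 -m pendant '-0.001 0 0.025 0;0 0 0.03 0;0 0 0.015 0;0 0 0.007 0;0 0 0.007 0;0 0 0.007 0;0 0 0 0' && python3 -m pendant '0 0 0.01 0;0 0 0.01 0;0 0 0.005 0;0 0 0.001 0;0 0 0 0;0 0 0 0'
```

```text
time_s: 29.68
eef_pos: [523.6, -209.8, 155.1]
ee_rot: [-0.0, 0.769, 0.639, -0.0]
force: [-0.0, 0.1, -0.8]
grip_width: 0.388
grip_force: 39.9
time_s: 30.42
eef_pos: [523.8, -209.9, 129.6]
ee_rot: [0.0, 0.769, 0.639, 0.0]
force: [-0.2, 0.5, -0.3]
grip_width: 0.382
grip_force: 39.9
```

```bash
python3 -m pendant '0 0 0.001 0;0 0 0.001 0;0 0 0.0015 0;0 0 0 0' && python3 -m pendant '0 0 0 0;0 0 0 0;0 0 0 0;0 0 0 0' 0.65 && python3 -m pendant '0 0 -0.02 0;0 0 -0.04 0;0 0 -0.04 0;0 0 -0.0185 0;0 0 0 0;0 0 0 0'; python3 - <<'E'
from h import *
go(482.2,168.5,245)
E
```

```text
time_s: 30.92
eef_pos: [524.1, -210.3, 127.5]
ee_rot: [0.001, 0.769, 0.639, 0.0]
force: [-2.7, 1.0, 11.7]
grip_width: 0.382
grip_force: 41.0
time_s: 31.42
eef_pos: [523.7, -209.8, 125.7]
ee_rot: [-0.0, 0.769, 0.639, -0.0]
force: [0.3, 0.6, 0.2]
grip_width: 0.646
grip_force: 0.0
time_s: 32.17
eef_pos: [523.4, -209.6, 243.0]
ee_rot: [-0.001, 0.769, 0.639, -0.0]
force: [-0.1, -0.1, -0.2]
grip_width: 0.645
grip_force: 0.0
t32.2 cur [ 523.4 -209.6  243. ] psi 1.387 j6 -0.40 | shift m [ 0.3642 -0.1097 -0.0015] turn 0.000 n 7 per row [ 0.052  -0.0157 -0.0002]
```

```bash
python3 -m pendant '0.02 -0.006 0 0;0.045 -0.0136 0 0;0.055 -0.0166 0 0;0.055 -0.0166 0 0;0.055 -0.0166 0 0;0.055 -0.0166 0 0;0.047 -0.0142 0 0;0.0322 -0.0095 0 0;0 0 0 0;0 0 0 0' && python3 -m pendant '0 0 0.02 0;0 0 0.04 0;0 0 0.04 0;0 0 0.03 0;0 0 0.0155 0;0 0 0 0'
```

```text
time_s: 33.42
eef_pos: [482.0, 168.2, 243.9]
ee_rot: [-0.0, 0.769, 0.639, -0.0]
force: [-0.1, -0.7, 1.1]
grip_width: 0.644
grip_force: 0.0
time_s: 34.17
eef_pos: [482.3, 167.8, 98.5]
ee_rot: [-0.0, 0.769, 0.639, -0.001]
force: [0.5, -0.6, 0.1]
grip_width: 0.653
grip_force: 0.0
```

```bash
python3 -m pendant '0 0 0 0;0 0 0 0;0 0 0 0;0 0 0 0;0 0 0 0;0 0 0 0' 0 40 && python3 -m pendant '0 0 -0.015 0;0 0 -0.03 0;0 0 -0.03 0;0 0 -0.03 0;0 0 -0.03 0;0 0 -0.013 0;0 0 0 0;0 0 0 0'; python3 - <<'E'
from h import *
c=shot('wrist','w13.png'); go(531.8,-154.6,245)
cv2.imwrite('pics/w13c.png',cv2.resize(c['color'][130:310,160:350,::-1],None,fx=3,fy=3))
E
```

```text
time_s: 34.92
eef_pos: [483.1, 168.4, 100.0]
ee_rot: [0.001, 0.769, 0.639, 0.001]
force: [0.4, 0.2, 7.3]
grip_width: 0.384
grip_force: 39.5
time_s: 35.92
eef_pos: [482.0, 168.2, 245.7]
ee_rot: [-0.001, 0.769, 0.639, -0.001]
force: [0.1, -0.0, 0.5]
grip_width: 0.38
grip_force: 39.8
t36.0 cur [482.1 168.2 245.7] psi 1.387 j6 0.29 | shift m [-0.3082  0.108   0.0006] turn 0.000 n 6 per row [-0.0514  0.018   0.0001]
```

View pics/w13c.png

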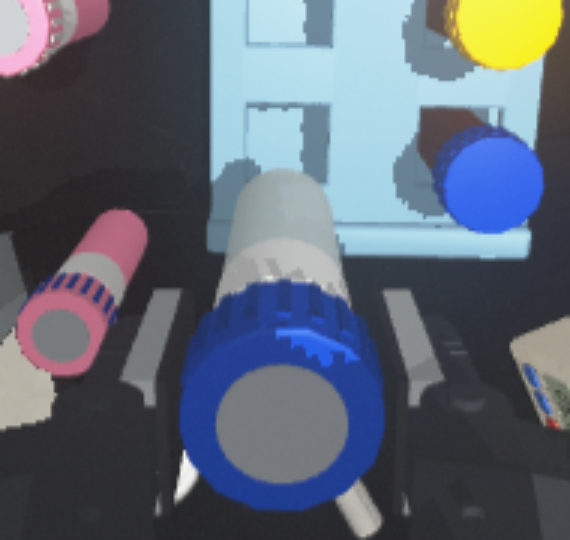

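Blue is held straight (disc at 254,271). Going to well four.

```bash
python3 -m pendant '-0.02 0.007 0 0;-0.045 0.0158 0 0;-0.055 0.0193 0 0;-0.055 0.0193 0 0;-0.055 0.0193 0 0;-0.045 0.0158 0 0;-0.0332 0.0115 0 0;0 0 0 0;0 0 0 0;0 0 0 0'; python3 - <<'E'
from h import *
go(531.9,-154.6,245)
E
```

```text
time_s: 37.22
eef_pos: [532.2, -153.4, 246.7]
ee_rot: [-0.0, 0.769, 0.64, -0.0]
force: [0.3, 0.9, -0.6]
grip_width: 0.384
grip_force: 39.9
t37.2 cur [ 532.2 -153.4  246.7] psi 1.388 j6 -0.31 | shift m [-0.0012 -0.0001  0.0017] turn 0.000 n 1 per row [-0.0012 -0.0001  0.0017]
```

```bash
python3 -m pendant '-0.001 0 0.025 0;0 0 0.03 0;0 0 0.015 0;0 0 0.007 0;0 0 0.007 0;0 0 0.007 0;0 0 0 0' && python3 -m pendant '0 0 0.01 0;0 0 0.01 0;0 0 0.005 0;0 0 0.001 0;0 0 0 0;0 0 0 0'
```

```text
time_s: 38.1
eef_pos: [532.0, -155.4, 155.5]
ee_rot: [-0.0, 0.769, 0.639, -0.0]
force: [-0.1, -1.0, -0.5]
grip_width: 0.384
grip_force: 39.9
time_s: 38.85
eef_pos: [532.2, -155.5, 130.1]
ee_rot: [0.0, 0.769, 0.639, 0.0]
force: [0.7, 0.4, -0.3]
grip_width: 0.385
grip_force: 39.9
```

After release I'll rise and back away toward −y so the camera sees the whole row.

```bash
python3 -m pendant '0 0 0.001 0;0 0 0.001 0;0 0 0.0015 0;0 0 0 0' && python3 -m pendant '0 0 0 0;0 0 0 0;0 0 0 0;0 0 0 0' 0.65 && python3 -m pendant '0 0 -0.02 0;0 0 -0.04 0;0 0 -0.04 0;0 0 -0.04 0;-0.04 0.02 -0.04 0;-0.04 0.02 -0.02 0;-0.02 0 0 0;0 0 0 0;0 0 0 0'; python3 - <<'E'
from h import *
a=shot('wrist','w14.png')['color'][:260,100:400]; b=shot('scene','s14.png')['color'][90:290,80:350]
im=np.zeros((560,780,3),np.uint8); A=cv2.resize(a,(390,338)); B=cv2.resize(b,(390,289)); im[:338,:390]=A; im[:289,390:]=B
cv2.imwrite('pics/f.png',im[:340,:,::-1])
E
```

```text
time_s: 39.35
eef_pos: [532.5, -155.8, 127.9]
ee_rot: [0.001, 0.769, 0.639, 0.0]
force: [-3.3, 1.0, 11.8]
grip_width: 0.383
grip_force: 41.0
time_s: 39.85
eef_pos: [532.0, -155.4, 126.2]
ee_rot: [-0.0, 0.769, 0.639, -0.0]
force: [-0.5, -0.2, 0.7]
grip_width: 0.65
grip_force: 0.0
time_s: 40.98
eef_pos: [552.9, -259.9, 325.7]
ee_rot: [-0.001, 0.769, 0.639, -0.0]
force: [0.0, -0.7, 0.1]
grip_width: 0.651
grip_force: 0.0
```

View pics/f.png

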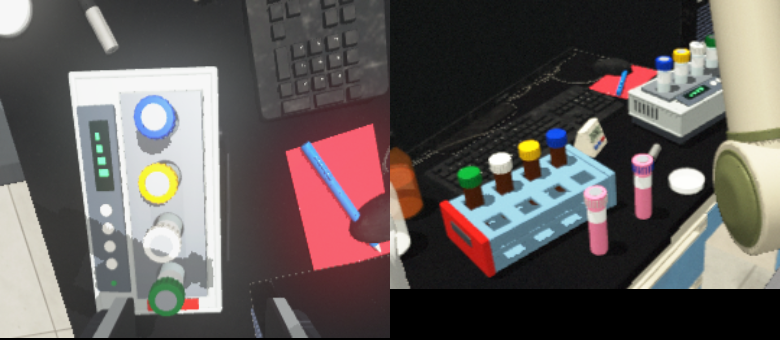

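The final views show all four samples seated upright: green by the red bar at (166,297), then white (162,242), yellow (157,183) and blue (155,117). The stock tubes and the pink tubes are still standing where they were, so I'm handing in.

```bash
python3 -c "from rig import ctrl; print(ctrl.finish_job())"
```

```text
the job is handed in; nothing more can be done
None
```

The job is handed in at about 41 s of robot time: the four samples stand upright and seated in the heater, green, white, yellow, blue from the red bar, and the final pictures show the stock and pink tubes still standing in place.

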